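# Gauge two column sleeves on a pin and sort them

## Task

Gauge the two aluminium sleeves from the double rack one at a time: line each up with the level gauge pin and push it on until it either comes fully home against the collar or stops at the tapered tip, then draw it off and put it away before you take the next. Lay the sleeve that goes fully home squarely in the empty saddle of the single rack, and lay the one that does not fit flat in the white tray. Do not knock the jars or the measuring cylinder about.

Things in the scene. Friction and masses are not known exactly. Their poses are not given: they have to be found in the camera images.
- sleeve_a_center (a point): one of two round aluminium sleeves alike outside: 44 mm diameter, 90 mm long, open right through, ends alike, 160 g. One bore clears the gauge pin by 1.5 mm all round, the other is 3.5 mm narrower than the pin; the pin tells which. Starts lying in either saddle of the double rack, axis 50 mm up. Point: its centre, on its axis; x along the sleeve
- sleeve_b_center (a point): one of two round aluminium sleeves alike outside: 44 mm diameter, 90 mm long, open right through, ends alike, 160 g. One bore clears the gauge pin by 1.5 mm all round, the other is 3.5 mm narrower than the pin; the pin tells which. Starts lying in either saddle of the double rack, axis 50 mm up. Point: its centre, on its axis; x along the sleeve
- sleeve_a: the same sleeve as point sleeve_a_center, as a body; same origin and axes
- sleeve_b: the same sleeve as point sleeve_b_center, as a body; same origin and axes
- double_rack: fixed grey rack, base plate 90 x 170 x 8 mm, with two open V saddles along x, 47.5 mm either side of the middle along y, holding the sleeves at the start. Each saddle is two V plates 34 mm either side of the middle along x, 10 mm thick, 58 mm wide, 44 mm high; between them a sleeve is free on both sides. Origin: centre of the underside, z up
- gauge: fixed gauge: dark base plate (x -50 to +70 mm, 80 mm wide, 10 mm high), grey upright post (x +6 to +32 mm, 48 mm wide, 125 mm high) and a level steel pin that sticks out of the post along -x, towards the robot. Origin on the worktop below point gauge_stop, z up
- gauge_stop (a point): on the pin's axis, 100 mm up, in the face of the 36 mm collar at the pin's root. x along the pin from tip to post, z up. Pin 22 mm in diameter, tip at x = -60 mm, the last 12 mm tapering to 12 mm. A sleeve fully home has its centre at x = -45 mm; one that does not fit stops with its centre at about x = -97 mm
- single_rack: fixed grey rack on a steel base plate 84 x 62 x 8 mm with a single V saddle of the same form as those of the double rack, empty at the start. Origin: centre of the underside, z up
- single_rack_seat (a point): where the centre of a sleeve is when it lies squarely in the single rack's saddle, 50 mm above the worktop; x along the saddle, z up
- reject_tray: fixed white shallow tray, 140 (x) x 180 (y) mm, floor 4 mm thick, rim 16 mm high, inside 132 x 172 mm. Origin: centre of the underside, z up. A sleeve lying in it has its axis 26 mm above the worktop
- tower_a: fixed black computer case, 390 (x) x 152 (y) x 353 (z) mm, front towards the robot; origin at the centre of its underside, z up. To be kept clear of, like the tall white instrument stack to its left, which fills about x over 0.45 m and y over 0.25 m in the world up to 0.75 m height
- jar_amber: a bystander standing on the worktop; its origin is at the centre of its underside, z up: small amber bottle with a blue cap, 55 mm diameter, 123 mm high
- jar_clear: a bystander standing on the worktop; its origin is at the centre of its underside, z up: small clear bottle with a blue cap, 55 mm diameter, 123 mm high
- measuring_cylinder: a bystander standing on the worktop; its origin is at the centre of its underside, z up: measuring cylinder on a foot, 46 mm wide, 138 mm high
Things that resemble listed ones, but are neither listed nor needed, are in the scene too. What is shaped like the sleeve_b but purple is not meant.

How it is judged (in metres and radians):
On the way, in this order (a step that is already met when the one before it is completed fails the run):
1. one sleeve has been gauged: the fitting one pushed home to within 6 mm of the collar, or the tight one pushed over the tip of the pin until it stops against it (((y of sleeve_b_center in the frame of gauge_stop between -0.006 and 0.006 m and z of sleeve_b_center in the frame of gauge_stop between -0.006 and 0.006 m and x of sleeve_b_center in the frame of gauge_stop above -0.051 m) or (y of sleeve_a_center in the frame of gauge_stop between -0.006 and 0.006 m and z of sleeve_a_center in the frame of gauge_stop between -0.006 and 0.006 m and x of sleeve_a_center in the frame of gauge_stop above -0.103 m and contact force between sleeve_a and gauge above 1 N))), for 0.1 s.
2. the other sleeve has been gauged in the same way, the first one having been put away in its place before (((y of sleeve_b_center in the frame of gauge_stop between -0.006 and 0.006 m and z of sleeve_b_center in the frame of gauge_stop between -0.006 and 0.006 m and x of sleeve_b_center in the frame of gauge_stop above -0.051 m and x of sleeve_a_center in the frame of reject_tray between -0.05 and 0.05 m and y of sleeve_a_center in the frame of reject_tray between -0.07 and 0.07 m and z of sleeve_a_center in the frame of reject_tray between 0.018 and 0.036 m) or (y of sleeve_a_center in the frame of gauge_stop between -0.006 and 0.006 m and z of sleeve_a_center in the frame of gauge_stop between -0.006 and 0.006 m and x of sleeve_a_center in the frame of gauge_stop above -0.103 m and contact force between sleeve_a and gauge above 1 N and x of sleeve_b_center in the frame of single_rack_seat between -0.018 and 0.018 m and y of sleeve_b_center in the frame of single_rack_seat between -0.006 and 0.006 m and z of sleeve_b_center in the frame of single_rack_seat between -0.006 and 0.006 m and angle between the x axis of sleeve_b_center and the x axis of single_rack_seat, either way round below 0.12 rad))), for 0.1 s.
At the end, for the whole second after the job is handed in: Fitting sleeve in the single rack's saddle (centre within 18 mm along it, 6 mm across and in height, 0.12 rad); tight sleeve flat in the white tray (centre within 50 mm of its middle along x, 70 mm along y, 18 to 36 mm above its underside); both released, below 0.03 m/s (x of sleeve_b_center in the frame of single_rack_seat between -0.018 and 0.018 m and y of sleeve_b_center in the frame of single_rack_seat between -0.006 and 0.006 m and z of sleeve_b_center in the frame of single_rack_seat between -0.006 and 0.006 m and angle between the x axis of sleeve_b_center and the x axis of single_rack_seat, either way round below 0.12 rad and x of sleeve_a_center in the frame of reject_tray between -0.05 and 0.05 m and y of sleeve_a_center in the frame of reject_tray between -0.07 and 0.07 m and z of sleeve_a_center in the frame of reject_tray between 0.018 and 0.036 m and linear speed of each of sleeve_a, sleeve_b below 0.03 m/s); the robot touches nothing.
It fails at once if jar amber moved more than 30 mm or tipped (distance of jar_amber from where it was at the start of the episode above 0.03 m or angle between jar_amber's own z axis and vertical above 0.5 rad).
It fails at once if jar clear moved more than 30 mm or tipped (distance of jar_clear from where it was at the start of the episode above 0.03 m or angle between jar_clear's own z axis and vertical above 0.5 rad).
It fails at once if measuring cylinder moved more than 30 mm or tipped (distance of measuring_cylinder from where it was at the start of the episode above 0.03 m or angle between measuring_cylinder's own z axis and vertical above 0.5 rad).
It also fails if it takes over 67 s, if anything falls off the work surface, if the arm or the gripper's body presses on something with over 40 N, if the wrist force passes 120 N, or if a joint passes its speed limit or range.

## Robot

A 6-joint arm with a two-finger parallel gripper is mounted at the origin on a cart in front of the work surface, level with it; the furniture and walls round the work are solid. World frame = base frame: x ahead of the robot, y to its left, z up, the work surface at z = 0. Lengths are in m, angles in degrees, forces in N, time in s.
With the tool pointing down it reaches from about 0.25 to 0.725 m from the base axis. Payload 9.7 kg.
Tool frame: the origin (TCP) lies at the very end of the fingers, on their centre line; the grasp point (between the pads) lies 19 mm behind it; z points along the fingers, y is the direction in which the jaws open and shut (so a half turn about z gives the same grasp; the last joint's range is limited). The gripper opens to 85 mm and grips with 20 to 120 N. Pads are 22 mm wide; open, the fingers measure 114 mm over their backs; the gripper's body (76 mm by 85 mm) begins 54 mm behind the grasp point. The pads swing forward as they close: fully open they stand 13 mm farther back than shut.
Start: joints at [-74.313, 4.979, 10.078, 95.1, 0, 90], TCP at [0.149, -0.53, 0.231] pointing down, gripper open.
Joint ranges: [-179.16, 179.16], [-48.56, 103.87], [-65.8, 70.77], [-126.05, 130.52], [-82.76, 87.17], [-180, 180]. Speed limits (degrees/s): [127.2, 127.2, 147.25, 180, 180, 180].

## Interface

Orientations are given as [roll, pitch, yaw] about the fixed x, y, z axes, in that order (R = Rz(yaw) Ry(pitch) Rx(roll)).
In Python, from workcell import bot gives the robot as it stands.
- The arm moves only by the shell command python3 -m pendant 'ROWS' [FORCE]. ROWS is JSON, a list that holds one entry, the list of rows, each a list of 7 numbers: the shift along the tool's x, y, z in cm, then the turn, a rotation vector about the tool's x, y, z in rad, then the opening in per cent of the stroke, from 0 (shut) to 100 (fully open). In form: [[[dx, dy, dz, ax, ay, az, gripper], ...]]. A call has 1 to 5 rows; each row shifts and turns the pose as measured when the row begins, along the tool's axes as they then stand; what a row does not reach is not made up. A row lasts 1/12 s, in which the tool goes at most 41.7 mm and 7.16 degrees, less where a joint would pass 70% of its speed; a pose out of reach is approached as far as the arm can. A call with a gripper value outside its range is refused whole. The fingers move at their own pace and stop on an object; FORCE is the grip in N (left out, the last holds). Time passes only in rows, so rows that do not move let the fingers close. It gives the time, the measured TCP pose, the force and the opening at its end, in the units of the state.
- bot.get_obs(): the state, without advancing time (a new reading comes with each control period).
- bot.camera(name): name is "scene" or "top"; returns the picture (480x640x3 uint8, red, green, blue); there is no depth.
- bot.get_calibration(name): a dict with "intrinsics" (3x3 intrinsics, pixels), "pose" (4x4, takes a point from camera to world coordinates). Camera axes: x right, y down, z forward; pixel columns grow to the right and rows downward; lengths in m; the calibration is good to about 2 mm. A picture is of the moment at which its call begins. get_calibration takes no time and is no camera call.
- bot.job_done(): hands the job in, once; it reports no verdict.
Trained networks look in the newest picture that a camera, given by its name, has taken for a name from the list of things; names that differ only in an ending like _2 or _b are one class to them, and where a whole thing is asked for, a point or a joint stands for the part that bears it (a point fixed in the world has none). Each returns a list of dicts, best first, with "confidence" (0 to 1); they miss things now and then, are a little off and sometimes report something else, mostly with a low value. They report only what shows in the picture. A call takes as long as a camera call. They do not tell look-alikes from the thing itself.
- bot.masks_of(camera, thing): "pixels" (480x640 bool, what is visible of it) and "extent" ([left, top, right, bottom] in pixels, round what is visible of it).
- bot.mark_of(camera, thing): "uv" ([column, row] in pixels: a listed point, or the origin of a listed thing).
The state is a dict: "time": time; "q": joint angles; "qd": joint speeds; "joint_efforts": joint torques, N m; "ee_pos": TCP position; "tcp_rot": TCP orientation; "wrist_force": force on the tool from outside, world axes, zero at the start; "torque": the same for the moment, N m; "opening": finger opening in m.
Only numpy, scipy, OpenCV 4.12 (cv2) and the standard library are available. Lean on these libraries where they do the work, as an engineer would, in place of code of your own. Each camera call takes 0.05 s, during which the arm holds its last target. There are 200 camera calls.

## Working session

There is one attempt and no reset: what is moved stays moved. The work goes in short steps, Python scripts to look and compute and a shell command to move; the robot and the scene stay as the last step left them, time stands still between calls to the robot, and variables do not carry over. Pictures are saved under pics/ and viewed, about 8 in all and at most 12, crops included, and the job is handed in when it is done.

```bash
mkdir -p pics; cat > h.py <<'E'
import numpy as np, cv2, json
from workcell import bot
def pix2world(cam,uv,z):
    c=bot.get_calibration(cam);K=np.array(c["intrinsics"]);T=np.array(c["pose"])
    d=T[:3,:3]@np.linalg.solve(K,[uv[0],uv[1],1.]);o=T[:3,3]
    return o+d*(z-o[2])/d[2]
def proj(cam,p):
    c=bot.get_calibration(cam);K=np.array(c["intrinsics"]);T=np.array(c["pose"])
    q=K@(T[:3,:3].T@(np.array(p)-T[:3,3]));return q[:2]/q[2]
def snap(cam,name,box=None,s=1):
    im=bot.camera(cam)
    if box: im=im[box[1]:box[3],box[0]:box[2]]
    im=cv2.resize(im,None,fx=s,fy=s,interpolation=cv2.INTER_CUBIC)
    cv2.imwrite(f"pics/{name}.png",im[:,:,::-1])
E
python3 - <<'E'
from h import *
np.set_printoptions(precision=4,suppress=True)
print(bot.get_obs())
for c in("top","scene"):
    snap(c,c+"1"); print(c,np.array(bot.get_calibration(c)["pose"]))
    for t,z in [("sleeve_a_center",.05),("gauge_stop",.1),("gauge",0),("double_rack",0),("single_rack_seat",.05),("single_rack",0),("reject_tray",0),("jar_amber",0),("jar_clear",0),("measuring_cylinder",0),("tower_a",0)]:
        for m in bot.mark_of(c,t)[:4]:
            print(c,t,round(m["confidence"],2),np.round(m["uv"],1),pix2world(c,m["uv"],z))
E
```

```text
{'time': 0.0, 'q': array([-74.3124,   5.0105,  10.0344,  95.1011,   0.001 ,  89.9986]), 'qd': array([ 0.0236,  0.05  ,  0.0229, -0.0933, -0.0121, -0.0551]), 'joint_efforts': array([ -0.0001, -52.0388,  46.4801,   0.0165,   0.0001,   0.    ]), 'ee_pos': array([ 0.1487, -0.5293,  0.2306]), 'tcp_rot': array([-179.9228,   -0.001 ,   15.6889]), 'wrist_force': array([-0.7378, -0.1423,  0.0372]), 'torque': array([-0.0411, -0.02  ,  0.0524]), 'opening': 0.08529844409640178}
top [[ 0.0285 -0.9975  0.0639  0.5172]
 [-0.9996 -0.0288 -0.0033 -0.0493]
 [ 0.0051 -0.0638 -0.998   1.4105]
 [ 0.      0.      0.      1.    ]]
top sleeve_a_center 0.75 [272.6 276.5] [0.471  0.0724 0.05  ]
top gauge_stop 0.97 [354.5 219.4] [ 0.6406 -0.1587  0.1   ]
top gauge 0.67 [352.8 223.8] [ 0.6364 -0.1621  0.    ]
top double_rack 0.79 [290.2 281. ] [0.4573 0.0232 0.    ]
top double_rack 0.75 [396.5 276.2] [ 0.4809 -0.2984  0.    ]
top single_rack_seat 0.62 [398.5 279.4] [ 0.473  -0.2956  0.05  ]
top single_rack 0.76 [392.2 281.6] [ 0.4642 -0.2857  0.    ]
top reject_tray 0.72 [452.4 269.2] [ 0.5069 -0.4679  0.    ]

[... 474 characters left out ...]
   0.      0.      1.    ]]
scene sleeve_a_center 0.55 [322.  306.9] [0.4725 0.0814 0.05  ]
scene gauge_stop 0.56 [357.3 211.5] [ 0.6395 -0.1546  0.1   ]
scene gauge 0.71 [355.2 237.5] [ 0.6477 -0.1581  0.    ]
scene double_rack 0.92 [342.6 316.4] [0.4539 0.0357 0.    ]
scene single_rack_seat 0.76 [438.2 241.7] [ 0.4676 -0.2826  0.05  ]
scene single_rack 0.61 [434.6 253.6] [ 0.4743 -0.2857  0.    ]
scene reject_tray 0.84 [473.1 219.8] [ 0.5058 -0.4672  0.    ]
scene jar_amber 0.88 [377.6 222.2] [ 0.6589 -0.2474 -0.    ]
scene jar_clear 0.62 [233.1 401.4] [0.4138 0.3522 0.    ]
scene jar_clear 0.23 [357.3 238.4] [ 0.6415 -0.1604  0.    ]
scene tower_a 0.56 [326.9 313.8] [0.4822 0.0607 0.    ]
```

View pics/top1.png

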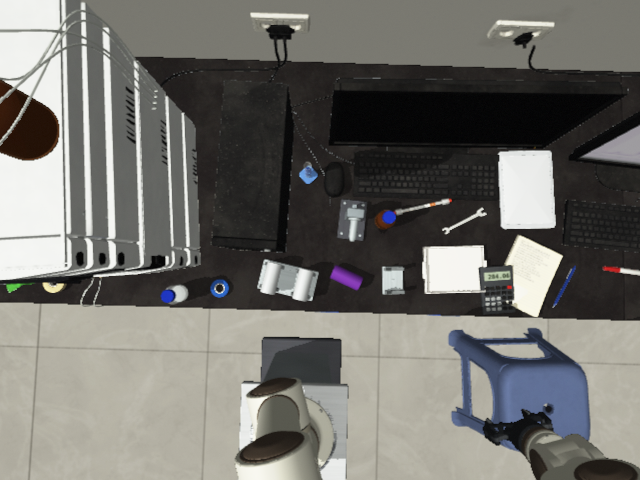

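View pics/scene1.png

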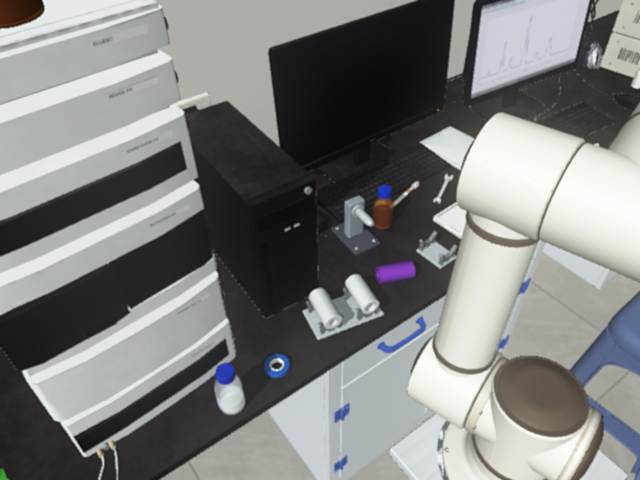

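Top view: the two grey sleeves lie in the double rack at about (270,277) and (305,283). The purple look-alike is at (347,277). The gauge is at (352,220) with the amber jar beside it at (387,218). The single rack is at (393,280) and the tray at (454,270). The sleeves I want are the two grey ones in the rack. Next I'll enlarge a crop to confirm that and fit the geometry.

```bash
cat > fit.py <<'E'
from h import *
np.set_printoptions(precision=4,suppress=True)
def axis(cam,m,z):
    p=np.argwhere(m)[:,::-1].astype(np.float32);(c,wh,a)=cv2.minAreaRect(p)
    b=cv2.boxPoints((c,wh,a));W=np.array([pix2world(cam,q,z)[:2] for q in b])
    e=[W[1]-W[0],W[2]-W[1]];e=sorted(e,key=np.linalg.norm);d=e[1]*np.sign(e[1][0])
    return pix2world(cam,c,z)[:2],np.linalg.norm(e,axis=1)*1e3,np.degrees(np.arctan2(d[1],d[0])),c
E
python3 - <<'E'
from fit import *
for c in("top","scene"):
    bot.camera(c)
    for t,z in [("sleeve_a",.05),("single_rack",.008),("double_rack",.008),("reject_tray",.016),("gauge",.01)]:
        for m in bot.masks_of(c,t)[:4]:
            print(c,t,round(m["confidence"],2),m["extent"],*axis(c,m["pixels"],z))
snap("top","crop",(240,190,500,310),3)
im=cv2.imread("pics/crop.png")
# overlay gauge model & racks
def pt(p,col):
    u=(proj("top",p)-[240,190]+.5)*3; cv2.circle(im,tuple(int(v) for v in u),2,col,-1)
for s in(0,-.06): pt((.640+s,-.157,.1),(0,0,255))
cv2.imwrite("pics/crop.png",im)
E
```

```text
top sleeve_a 0.83 [292.8, 271.1, 313.0, 297.6] [ 0.45   -0.0163] [44.2171 93.8367] -13.016325257690145 (302.7642822265625, 284.5958557128906)
top sleeve_a 0.66 [331.5, 269.6, 361.4, 290.9] [ 0.4742 -0.1431] [42.6761 89.2419] 67.7029451482442 (346.3865966796875, 277.5051574707031)
top sleeve_a 0.62 [258.2, 263.4, 282.8, 294.4] [0.4657 0.0768] [44.746  90.1593] -12.052243970793066 (271.058837890625, 278.2647399902344)
top single_rack 0.77 [381.0, 268.3, 406.2, 299.5] [ 0.4685 -0.2881] [66.6979 84.5246] 3.3450530120010264 (393.47052001953125, 280.2928771972656)
top double_rack 0.9 [262.3, 260.7, 318.0, 302.1] [0.4613 0.0304] [ 90.1905 172.0486] 78.10226890029672 (287.7129821777344, 279.6893615722656)
top reject_tray 0.78 [422.6, 246.2, 486.9, 294.5] [ 0.5062 -0.4695] [140.7718 190.0615] -88.35537723159368 (454.5, 269.5)
top reject_tray 0.22 [382.4, 267.4, 403.6, 296.8] [ 0.4682 -0.2868] [63.0862 80.5362] 0.9491292809104266 (393.5, 280.5)
top gauge 0.79 [339.8, 199.0, 368.2, 242.1] [ 0.644  -0.1599] [ 82.939  128.1171] -4.85229414695314 (352.3902587890625, 220.98780822753906)
scene sleev
[... 302 characters left out ...]
8.0, 232.5, 456.2, 267.0] [ 0.4749 -0.2945] [105.2543 111.3566] 3.1551462402632504 (437.2424621582031, 249.87643432617188)
scene single_rack 0.41 [214.8, 362.5, 247.8, 411.8] [0.4403 0.346 ] [ 60.2071 127.8694] -19.65710220319905 (228.9658660888672, 388.50732421875)
scene double_rack 0.96 [308.8, 293.4, 386.1, 336.5] [0.4612 0.0285] [107.8991 182.7999] 79.70694766830142 (343.16339111328125, 310.8663330078125)
scene reject_tray 0.74 [435.1, 204.5, 464.6, 239.8] [ 0.5306 -0.4137] [102.828  108.0259] -67.80578177142063 (454.013427734375, 218.40936279296875)
scene gauge 0.71 [332.2, 194.1, 379.9, 256.5] [ 0.6753 -0.1731] [130.6396 215.458 ] -23.2185777235864 (353.27392578125, 227.10275268554688)
```

View pics/crop.png

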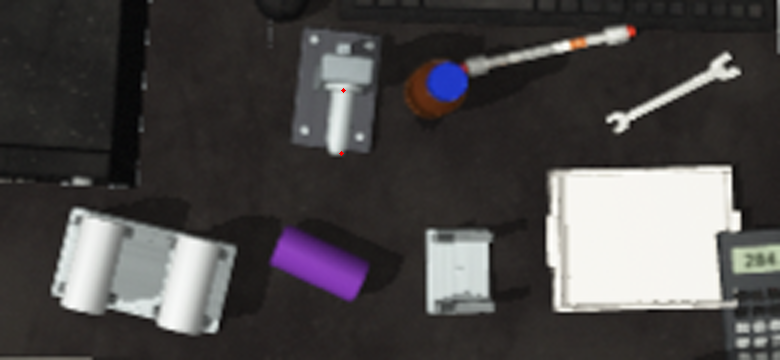

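The crop shows both grey sleeves in the double rack at crop (93,265) and (186,283). These are the ones meant, because the third cylinder at (320,263) is purple. The gauge pin runs from about (345,88) to (336,153). Now I'll fit the pin, the single rack and the tower edges.

```bash
python3 - <<'E'
from fit import *
im=bot.camera("top").astype(float);g=im.sum(2)/3
P=[]
for r in range(221,240):
    row=g[r,344:364].copy();w=np.clip(row-row[[0,1,-2,-1]].mean()-25,0,None)
    c=344+(w*np.arange(20)).sum()/max(w.sum(),1); P.append(pix2world("top",(c,r),.1)[:2]); print(r,round(c,2),int(w.sum()),P[-1])
P=np.array(P)[3:15];k=np.polyfit(P[:,0],P[:,1],1);print("pin yaw",np.degrees(np.arctan(k[0])),"y at .64",np.polyval(k,.64),"y at .58",np.polyval(k,.58))
for n,uv,z in[("tower top R",(286,251),.353),("tower top L",(213,245),.353),("tower bot R",(317,298),0),("tower bot L",(272,340),0)]:
    print(n,pix2world("top" if "top" in n else "scene",uv,z))
# single rack: bright base
b=(g[262:305,378:412]>70).astype(np.uint8);n,l,s,c=cv2.connectedComponentsWithStats(b);i=1+s[1:,4].argmax()
m=np.zeros((480,640),bool);m[262:305,378:412]=l==i;print("rack",axis("top",m,.008))
u=[m[r].nonzero()[0].min() for r in range(270,296) if m[r].any()];print(u)
E
```

```text
221 353.14 589 [ 0.6359 -0.1549]
222 353.06 552 [ 0.6331 -0.1548]
223 352.95 553 [ 0.6302 -0.1545]
224 352.82 547 [ 0.6274 -0.1542]
225 352.74 548 [ 0.6245 -0.154 ]
226 352.6 552 [ 0.6217 -0.1537]
227 352.46 563 [ 0.6188 -0.1534]
228 352.31 575 [ 0.6159 -0.153 ]
229 352.1 598 [ 0.6131 -0.1525]
230 352.02 607 [ 0.6102 -0.1523]
231 351.96 597 [ 0.6074 -0.1522]
232 351.87 598 [ 0.6046 -0.1521]
233 351.76 589 [ 0.6017 -0.1518]
234 352.34 657 [ 0.5989 -0.1535]
235 353.51 841 [ 0.5962 -0.1569]
236 352.84 756 [ 0.5933 -0.1551]
237 351.46 585 [ 0.5903 -0.1512]
238 351.49 587 [ 0.5875 -0.1514]
239 352.21 740 [ 0.5847 -0.1535]
pin yaw 0.13455257933902887 y at .64 -0.15324866544909133 y at .58 -0.15338956883970584
tower top R [0.54   0.0168 0.353 ]
tower top L [0.5489 0.1835 0.353 ]
tower bot R [0.5358 0.0509 0.    ]
tower bot L [0.4961 0.2054 0.    ]
rack (array([ 0.4694, -0.2867]), array([66.4778, 84.0096]), np.float64(0.9491292809104452), (393.0, 280.0))
[np.int64(382), np.int64(382), np.int64(382), np.int64(382), np.int64(382), np.int64(382), np.int64(382), np.int64(382), np.int64(382), np.int64(382), np.int64(382), np.int64(382), np.int64(382), np.int64(382), np.int64(382), np.int64(382), np.int64(382), np.int64(382), np.int64(382), np.int64(382), np.int64(382), np.int64(382), np.int64(382), np.int64(382), np.int64(382)]
```

```bash
cat > to.py <<'E'
# deltas (cm, rad) in tool axes from measured pose to target x y z yaw, tool down
import sys
from h import *
from scipy.spatial.transform import Rotation as R
o=bot.get_obs();r=R.from_euler("xyz",o["tcp_rot"],degrees=True)
t=R.from_euler("xyz",[180,0,float(sys.argv[4])],degrees=True)
d=r.inv().apply(np.array(sys.argv[1:4],float)-o["ee_pos"])*100
print("d",d.round(2),"rot",(r.inv()*t).as_rotvec().round(3),"pos",o["ee_pos"].round(4),o["tcp_rot"].round(1),"F",o["wrist_force"].round(1),"open",round(o["opening"],4),"t",round(o["time"],2))
E
P="python3 -m pendant"
python3 -m pendant '[[[0,0,0,0,0,0.0967,100],[0,0,0,0,0,0.0967,100],[0,0,0,0,0,0.0967,100],[0,0,0,0,0,0.0967,100],[0,0,0,0,0,0.0967,100]]]' 60
python3 -m pendant '[[[1.25,-3.76,0.2,0,0,0,100],[1.25,-3.76,0.2,0,0,0,100],[1.25,-3.76,0.2,0,0,0,100],[1.25,-3.76,0.2,0,0,0,100],[1.25,-3.76,0.2,0,0,0,100]]]'
python3 -m pendant '[[[1.25,-3.76,0.2,0,0,0,100],[1.25,-3.76,0.2,0,0,0,100],[1.25,-3.76,0.2,0,0,0,100],[1.25,-3.76,0.2,0,0,0,100],[1.25,-3.76,0.2,0,0,0,100]]]'
python3 to.py 0.4505 -0.016 0.2 -12
```

```text
time: 2.32
ee_pos: [0.1487, -0.5295, 0.2313]
tcp_rot: [-180.0, 0.0, -13.0]
wrist_force: [0.1, 0.1, 1.3]
opening: 0.0852
time: 2.73
ee_pos: [0.2527, -0.3605, 0.2179]
tcp_rot: [-179.9, 0.1, -14.0]
wrist_force: [0.5, 0.4, 0.1]
opening: 0.0854
time: 3.15
ee_pos: [0.3614, -0.1847, 0.2083]
tcp_rot: [180.0, -0.1, -14.2]
wrist_force: [1.1, -1.1, 0.6]
opening: 0.0857
d [  4.49 -18.54   0.84] rot [ 0.    -0.002 -0.038] pos [ 0.3614 -0.1847  0.2083] [ 1.80e+02 -1.00e-01 -1.42e+01] F [ 1.1 -1.1  0.6] open 0.0857 t 3.15
```

```bash

python3 -m pendant '[[[0.9,-3.7,0.2,0,0,-0.008,100],[0.9,-3.7,0.2,0,0,-0.008,100],[0.9,-3.7,0.2,0,0,-0.008,100],[0.9,-3.7,0.2,0,0,-0.008,100],[0.9,-3.7,0.2,0,0,-0.008,100]]]'
python3 -m pendant '[[[0,0,0,0,0,0,100],[0,0,0,0,0,0,100]]]'
python3 to.py 0.4505 -0.016 0.1 -12
python3 - <<'E'
from fit import *
bot.camera("top")
for m in bot.masks_of("top","sleeve_a")[:4]: print(m["confidence"],m["extent"],*axis("top",m["pixels"],.05))
snap("scene","s2",(220,180,460,360),3)
E
```

```text
time: 3.57
ee_pos: [0.441, -0.0491, 0.2002]
tcp_rot: [-177.9, -0.3, -7.6]
wrist_force: [0.7, -1.5, 0.3]
opening: 0.0853
time: 3.73
ee_pos: [0.4425, -0.046, 0.1995]
tcp_rot: [-177.9, -0.3, -7.2]
wrist_force: [0.1, -0.5, -0.4]
opening: 0.0855
d [ 0.37 -2.71 10.06] rot [-0.037 -0.003  0.083] pos [ 0.4425 -0.046   0.1995] [-177.9   -0.3   -7.2] F [ 0.1 -0.5 -0.4] open 0.0855 t 3.73
0.57 [333.8, 267.6, 364.4, 288.6] [ 0.4773 -0.1451] [42.6729 90.9996] 61.18625965580546 (347.1041564941406, 276.4730224609375)
0.45 [301.4, 269.9, 309.1, 274.1] [ 0.4896 -0.0187] [11.6565 29.243 ] -88.3698391169599 (304.0, 271.0)
```

View pics/s2.png

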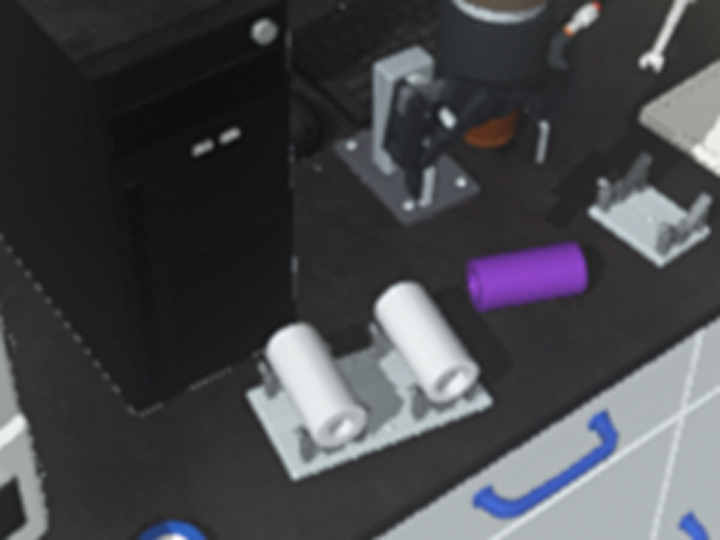

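The scene view shows the gripper still over the gauge and purple cylinder side, above everything. The right grey sleeve at crop (425,345) is free. I'll centre over it and lower.

```bash

python3 -m pendant '[[[0.2,-1.4,0.5,-0.018,0,0.042,100],[0.2,-1.4,0.5,-0.018,0,0.042,100],[0,0,0,0,0,0,100]]]'
python3 to.py 0.4505 -0.016 0.1 -12
```

```text
time: 4.13
ee_pos: [0.4428, -0.065, 0.1906]
tcp_rot: [-178.2, -0.2, -9.5]
wrist_force: [0.3, 0.7, -0.1]
opening: 0.0856
d [-0.08 -4.67  9.21] rot [-0.032 -0.003  0.044] pos [ 0.4428 -0.065   0.1906] [-178.2   -0.2   -9.5] F [ 0.3  0.7 -0.1] open 0.0856 t 4.13
```

```bash
python3 -c "
from h import *
o=bot.get_obs();print(o['q'].round(2),o['joint_efforts'].round(1),o['qd'].round(2))"
python3 -m pendant '[[[0,-1.5,0,0,0,0,100]]]'
python3 -m pendant '[[[0,-1.5,0,0,0,0,100]]]'
python3 -c "
from h import *
o=bot.get_obs();print(o['q'].round(2),o['qd'].round(2))"
python3 to.py 0.4505 -0.016 0.1 -12
```

```text
[ -9.53  -9.9   -8.82  90.86   1.84 179.95] [  0.2 -36.6  47.6  -0.2   0.1   0. ] [-0.56 -0.58  0.17  0.46  0.16  0.07]
time: 4.22
ee_pos: [0.4435, -0.0598, 0.1908]
tcp_rot: [-177.8, -0.2, -9.0]
wrist_force: [0.4, 0.9, 0.6]
opening: 0.0853
time: 4.3
ee_pos: [0.4445, -0.0536, 0.1912]
tcp_rot: [-177.4, -0.2, -8.5]
wrist_force: [-0.5, 0.7, 0.8]
opening: 0.0855
[ -8.52  -9.83  -8.71  90.95   2.59 179.94] [6.5  0.41 0.98 0.77 4.39 0.08]
d [ 0.01 -3.39  9.28] rot [-0.045 -0.002  0.062] pos [ 0.4445 -0.0536  0.1912] [-177.4   -0.2   -8.5] F [-0.5  0.7  0.8] open 0.0855 t 4.3
```

The last joint (q6) is at its 180° limit. I'll use the equivalent half-turned grasp at yaw 168°.

```bash

for i in 1; do
python3 -m pendant '[[[0,0,0,0,0,-0.123,100],[0,0,0,0,0,-0.123,100],[0,0,0,0,0,-0.123,100],[0,0,0,0,0,-0.123,100],[0,0,0,0,0,-0.123,100]]]'
python3 -m pendant '[[[0,0,0,0,0,-0.123,100],[0,0,0,0,0,-0.123,100],[0,0,0,0,0,-0.123,100],[0,0,0,0,0,-0.123,100],[0,0,0,0,0,-0.123,100]]]'
python3 -m pendant '[[[0,0,0,0,0,-0.123,100],[0,0,0,0,0,-0.123,100],[0,0,0,0,0,-0.123,100],[0,0,0,0,0,-0.123,100],[0,0,0,0,0,-0.123,100]]]'
python3 -m pendant '[[[0,0,0,0,0,-0.123,100],[0,0,0,0,0,-0.123,100],[0,0,0,0,0,-0.123,100],[0,0,0,0,0,-0.123,100],[0,0,0,0,0,-0.123,100]]]'
done
python3 to.py 0.4505 -0.016 0.1 168
```

```text
time: 4.72
ee_pos: [0.4448, -0.0509, 0.192]
tcp_rot: [-177.9, -1.8, 27.4]
wrist_force: [0.3, -0.1, -0.1]
opening: 0.0857
time: 5.13
ee_pos: [0.4452, -0.0482, 0.1929]
tcp_rot: [-179.3, -2.9, 63.2]
wrist_force: [0.1, 0.2, -0.8]
opening: 0.0857
time: 5.55
ee_pos: [0.4455, -0.0456, 0.1938]
tcp_rot: [178.8, -2.9, 99.1]
wrist_force: [-0.2, -0.5, -0.0]
opening: 0.085
time: 5.97
ee_pos: [0.4458, -0.0429, 0.1948]
tcp_rot: [177.2, -1.7, 134.9]
wrist_force: [0.2, 0.3, -0.5]
opening: 0.0856
d [1.3  1.76 9.62] rot [ 0.056 -0.014 -0.578] pos [ 0.4458 -0.0429  0.1948] [177.2  -1.7 134.9] F [ 0.2  0.3 -0.5] open 0.0856 t 5.97
```

```bash

python3 -m pendant '[[[0,0,0,0.011,-0.003,-0.116,100],[0,0,0,0.011,-0.003,-0.116,100],[0,0,0,0.011,-0.003,-0.116,100],[0,0,0,0.011,-0.003,-0.116,100],[0,0,0,0.011,-0.003,-0.116,100]]]'
python3 to.py 0.4505 -0.016 0.1 168
python3 -m pendant '[[[0,1.3,1.5,0,0,0,100],[0,1.3,1.5,0,0,0,100],[0,0,2,0,0,0,100]]]'
python3 to.py 0.4505 -0.016 0.1 168
```

```text
time: 6.38
ee_pos: [0.4461, -0.0406, 0.1957]
tcp_rot: [179.9, 0.1, 170.0]
wrist_force: [0.3, -0.8, -0.0]
opening: 0.0855
d [0.01 2.49 9.57] rot [0.001 0.002 0.036] pos [ 0.4461 -0.0406  0.1957] [1.799e+02 1.000e-01 1.700e+02] F [ 0.3 -0.8 -0. ] open 0.0855 t 6.38
time: 6.63
ee_pos: [0.4531, -0.0128, 0.149]
tcp_rot: [179.8, 0.6, 170.7]
wrist_force: [1.5, -0.4, 0.3]
opening: 0.0856
d [ 0.25 -0.37  4.9 ] rot [0.003 0.01  0.047] pos [ 0.4531 -0.0128  0.149 ] [179.8   0.6 170.7] F [ 1.5 -0.4  0.3] open 0.0856 t 6.63
```

```bash

python3 -m pendant '[[[0.1,-0.15,2,0,0,0.02,100],[0.1,-0.15,2,0,0,0.02,100],[0,0,0,0,0,0,100]]]'
python3 to.py 0.4505 -0.016 0.031 168
python3 -c "
from h import *
snap('scene','s3',(280,200,440,340),4)"
```

```text
time: 6.88
ee_pos: [0.4499, -0.0128, 0.1048]
tcp_rot: [179.7, 0.4, 168.6]
wrist_force: [-0.6, 0.5, -0.2]
opening: 0.0855
d [-0.08 -0.34  7.38] rot [0.005 0.007 0.01 ] pos [ 0.4499 -0.0128  0.1048] [179.7   0.4 168.6] F [-0.6  0.5 -0.2] open 0.0855 t 6.88
```

View pics/s3.png

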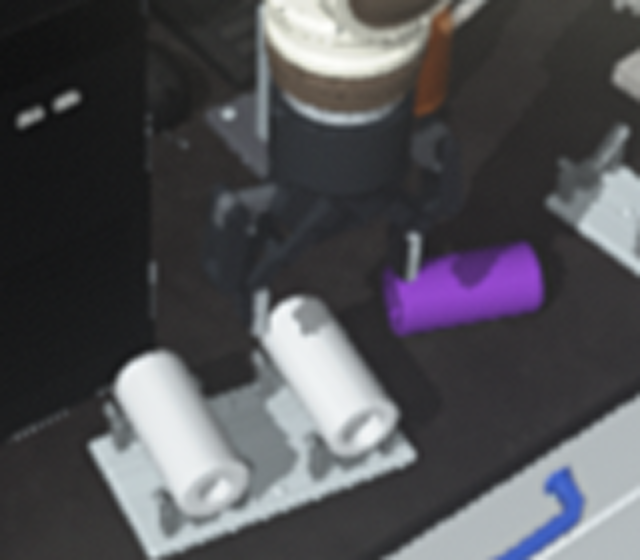

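The gripper is squarely over the right sleeve at crop (325,375), and its fingers clear both the other sleeve and the purple one. Lowering and gripping.

```bash

python3 -m pendant '[[[-0.05,-0.12,2.4,0,0,0.005,100],[0,-0.12,2.4,0,0,0.005,100],[0,-0.1,1.8,0,0,0,100],[0,0,0.5,0,0,0,100]]]'
python3 to.py 0.4505 -0.016 0.031 168
python3 -m pendant '[[[0,0,0,0,0,0,20],[0,0,0,0,0,0,20],[0,0,0,0,0,0,20],[0,0,0,0,0,0,20],[0,0,0,0,0,0,20]]]' 50
python3 to.py 0.4505 -0.016 0.031 168
```

```text
time: 7.27
ee_pos: [0.4553, -0.0151, 0.0413]
tcp_rot: [179.5, 1.0, 168.3]
wrist_force: [-0.6, -0.6, 0.8]
opening: 0.0853
d [ 0.47 -0.2   1.02] rot [0.008 0.018 0.005] pos [ 0.4553 -0.0151  0.0413] [179.5   1.  168.3] F [-0.6 -0.6  0.8] open 0.0853 t 7.27
time: 7.68
ee_pos: [0.4572, -0.0171, 0.0476]
tcp_rot: [179.8, 1.3, 168.3]
wrist_force: [1.1, 0.3, -1.8]
opening: 0.0425
d [ 0.71 -0.03  1.64] rot [0.003 0.023 0.005] pos [ 0.4572 -0.0171  0.0476] [179.8   1.3 168.3] F [ 1.1  0.3 -1.8] open 0.0425 t 7.68
```

The tool drifted up while closing, so I'll reopen, reach the right depth and close again.

```bash

python3 -m pendant '[[[0,0,0,0,0,0,100],[0,0,0,0,0,0,100],[0,0,0,0,0,0,100]]]' 50
python3 to.py 0.4505 -0.016 0.031 168
python3 -m pendant '[[[0.35,0,0.8,0,0.012,0,100],[0.35,0,0.8,0,0.012,0,100]]]' 50
python3 to.py 0.4505 -0.016 0.031 168
python3 -m pendant '[[[0,0,0,0,0,0,100],[0,0,0,0,0,0,100]]]'
python3 to.py 0.4505 -0.016 0.031 168
```

```text
time: 7.93
ee_pos: [0.4588, -0.017, 0.0504]
tcp_rot: [179.8, 1.6, 168.3]
wrist_force: [-0.2, 0.6, -0.8]
opening: 0.0762
d [ 0.88 -0.08  1.91] rot [0.004 0.027 0.005] pos [ 0.4588 -0.017   0.0504] [179.8   1.6 168.3] F [-0.2  0.6 -0.8] open 0.0762 t 7.93
time: 8.1
ee_pos: [0.4535, -0.0153, 0.0355]
tcp_rot: [179.7, 0.3, 168.3]
wrist_force: [0.3, 0.3, -0.3]
opening: 0.0855
d [ 0.28 -0.13  0.45] rot [0.005 0.006 0.006] pos [ 0.4535 -0.0153  0.0355] [179.7   0.3 168.3] F [ 0.3  0.3 -0.3] open 0.0855 t 8.1
time: 8.27
ee_pos: [0.4519, -0.015, 0.033]
tcp_rot: [179.7, 0.1, 168.3]
wrist_force: [0.9, 0.1, 0.5]
opening: 0.0856
d [ 0.11 -0.13  0.19] rot [0.005 0.001 0.006] pos [ 0.4519 -0.015   0.033 ] [1.797e+02 1.000e-01 1.683e+02] F [0.9 0.1 0.5] open 0.0856 t 8.27
```

```bash

python3 -m pendant '[[[0.05,0,0.1,0,0,0,45],[0,0,0,0,0,0,45],[0,0,0,0,0,0,45]]]' 50
python3 to.py 0.4505 -0.016 0.031 168
python3 -m pendant '[[[0,0,0,0,0,0,20],[0,0,0,0,0,0,20]]]'
python3 to.py 0.4505 -0.016 0.031 168
```

```text
time: 8.52
ee_pos: [0.4508, -0.0147, 0.0311]
tcp_rot: [179.7, -0.0, 168.4]
wrist_force: [0.4, -0.1, -1.1]
opening: 0.0516
d [ 0.01 -0.13  0.  ] rot [ 0.005 -0.     0.006] pos [ 0.4508 -0.0147  0.0311] [179.7  -0.  168.4] F [ 0.4 -0.1 -1.1] open 0.0516 t 8.52
time: 8.68
ee_pos: [0.4506, -0.0159, 0.0317]
tcp_rot: [179.9, -0.0, 168.3]
wrist_force: [0.2, 2.1, -0.5]
opening: 0.0432
d [ 0.01 -0.01  0.07] rot [ 0.002 -0.     0.005] pos [ 0.4506 -0.0159  0.0317] [179.9  -0.  168.3] F [ 0.2  2.1 -0.5] open 0.0432 t 8.68
```

```bash

python3 -m pendant '[[[0,0,-1,0,0,0,20],[0,0,-2.5,0,0,0,20],[0,0,-2.5,0,0,0,20],[0,0,-2,0,0,-0.02,20],[0,0,-1,0,0,-0.02,20]]]' 60
python3 to.py 0.522 -0.146 0.12 175.2
```

```text
time: 9.1
ee_pos: [0.4482, -0.0157, 0.1242]
tcp_rot: [179.9, -0.3, 170.7]
wrist_force: [1.3, -0.6, -1.6]
opening: 0.0426
d [ -9.4  -11.66   0.34] rot [ 0.002 -0.006 -0.079] pos [ 0.4482 -0.0157  0.1242] [179.9  -0.3 170.7] F [ 1.3 -0.6 -1.6] open 0.0426 t 9.1
```

```bash

python3 -m pendant '[[[-1.6,-2.1,0.1,0,0,-0.016,20],[-1.9,-2.4,0.1,0,0,-0.016,20],[-1.9,-2.4,0.1,0,0,-0.016,20],[-1.9,-2.4,0,0,0,-0.016,20],[-0.8,-1,0,0,0,-0.01,20]]]'
python3 to.py 0.522 -0.146 0.082 175.2
python3 -m pendant '[[[0,0,0,0,0,0,20],[0,0,0,0,0,0,20]]]'
python3 to.py 0.522 -0.146 0.082 175.2
```

```text
time: 9.52
ee_pos: [0.5188, -0.1302, 0.1266]
tcp_rot: [179.8, 0.2, 175.7]
wrist_force: [-0.6, -0.7, -1.2]
opening: 0.0424
d [-0.42 -1.57  4.45] rot [0.004 0.003 0.008] pos [ 0.5188 -0.1302  0.1266] [179.8   0.2 175.7] F [-0.6 -0.7 -1.2] open 0.0424 t 9.52
time: 9.68
ee_pos: [0.5196, -0.1325, 0.1257]
tcp_rot: [179.8, 0.1, 175.5]
wrist_force: [-0.9, -0.4, -1.0]
opening: 0.0424
d [-0.33 -1.34  4.37] rot [0.004 0.002 0.006] pos [ 0.5196 -0.1325  0.1257] [1.798e+02 1.000e-01 1.755e+02] F [-0.9 -0.4 -1. ] open 0.0424 t 9.68
```

```bash

python3 -m pendant '[[[-0.1,-0.7,2,0,0,0,20],[-0.1,-0.7,2,0,0,0,20],[0,0,0.2,0,0,0,20],[0,0,0,0,0,0,20]]]'
python3 to.py 0.522 -0.146 0.082 175.2
python3 - <<'E'
from h import *
a=bot.camera("top")[190:290,310:410];b=bot.camera("scene")[170:270,320:420]
im=np.hstack([cv2.resize(x,None,fx=4,fy=4,interpolation=cv2.INTER_CUBIC) for x in(a,b)])
cv2.imwrite("pics/g1.png",im[:,:,::-1])
E
```

```text
time: 10.02
ee_pos: [0.5198, -0.1441, 0.0836]
tcp_rot: [179.7, 0.1, 175.6]
wrist_force: [0.2, -0.3, -0.9]
opening: 0.0423
d [-0.24 -0.17  0.16] rot [0.005 0.002 0.007] pos [ 0.5198 -0.1441  0.0836] [1.797e+02 1.000e-01 1.756e+02] F [ 0.2 -0.3 -0.9] open 0.0423 t 10.02
```

View pics/g1.png

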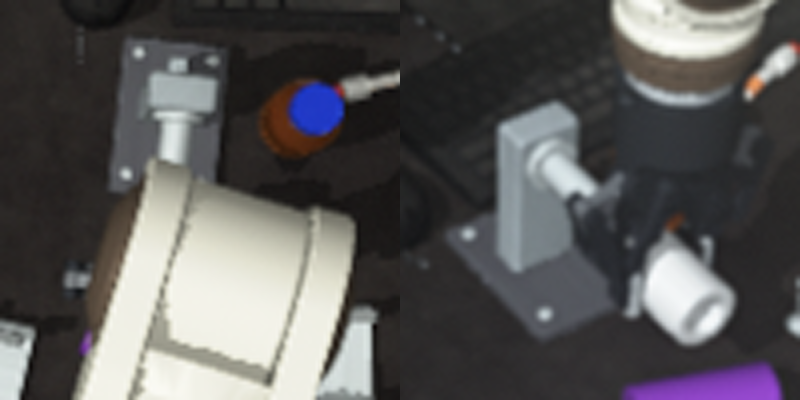

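```bash
python3 - <<'E'
from h import *
S=np.array([.6395,-.156,.1]);a=np.radians(-4.8);u=np.array([np.cos(a),np.sin(a),0])
print("ideal end on pin line",proj("scene",S-u*.165),"collar",proj("scene",S),"tip",proj("scene",S-u*.06))
o=bot.get_obs();p=o["ee_pos"]+[0,0,.0183];b=np.radians(o["tcp_rot"][2]-180);v=np.array([np.cos(b),np.sin(b),0])
print("sleeve end from tcp",proj("scene",p-v*.045),"front",proj("scene",p+v*.045),"front centre at gauge x",(p-S)@u, "lat",(p-S)@np.array([-u[1],u[0],0]))
print("seen end",(320+312/4,170+315/4),"seen collar",(320+145/4,170+160/4))
E
```

```text
ideal end on pin line [396.67447157 249.19254792] collar [357.74445917 211.29018615] tip [371.20695537 224.39730762]
sleeve end from tcp [396.23946783 248.59234379] front [374.00905382 227.2780977 ] front centre at gauge x -0.11988127181209068 lat 0.0018262135208794196
seen end (398.0, 248.75) seen collar (356.25, 210.0)
```

```bash

python3 -m pendant '[[[-0.4,-0.15,0.12,0,0,0.005,20],[-0.5,0,0,0,0,0,20],[-0.3,0,0,0,0,0,20],[0,0,0,0,0,0,20]]]'
python3 to.py 0.5448 -0.148 0.082 175.2
python3 -m pendant '[[[-0.5,0,0,0,0,0,20],[-0.5,0,0,0,0,0,20]]]'
python3 to.py 0.5448 -0.148 0.082 175.2
```

```text
time: 10.45
ee_pos: [0.5346, -0.1455, 0.087]
tcp_rot: [179.8, 0.5, 175.4]
wrist_force: [-0.6, -0.2, -1.6]
opening: 0.0426
d [-1.03 -0.17  0.51] rot [0.004 0.008 0.004] pos [ 0.5346 -0.1455  0.087 ] [179.8   0.5 175.4] F [-0.6 -0.2 -1.6] open 0.0426 t 10.45
time: 10.62
ee_pos: [0.5425, -0.1467, 0.0864]
tcp_rot: [179.9, 0.1, 175.4]
wrist_force: [-9.5, -3.6, -6.8]
opening: 0.0423
d [-0.24 -0.11  0.44] rot [0.002 0.002 0.003] pos [ 0.5425 -0.1467  0.0864] [1.799e+02 1.000e-01 1.754e+02] F [-9.5 -3.6 -6.8] open 0.0423 t 10.62
```

```bash

python3 -m pendant '[[[0.5,-0.1,0.2,0,0,0,20],[0.2,-0.1,0.4,0,0,0,20],[0,0,0.1,0,0,0,20]]]'
python3 to.py 0.5448 -0.148 0.082 175.2
python3 -m pendant '[[[0,0,0,0,0,0,20]]]'
python3 to.py 0.5448 -0.148 0.082 175.2
```

```text
time: 10.87
ee_pos: [0.5356, -0.1483, 0.0784]
tcp_rot: [179.9, 0.1, 175.4]
wrist_force: [-0.3, -0.4, -1.8]
opening: 0.0426
d [-0.91  0.1  -0.36] rot [0.003 0.001 0.003] pos [ 0.5356 -0.1483  0.0784] [1.799e+02 1.000e-01 1.754e+02] F [-0.3 -0.4 -1.8] open 0.0426 t 10.87
time: 10.95
ee_pos: [0.5356, -0.1482, 0.0783]
tcp_rot: [179.8, 0.1, 175.4]
wrist_force: [-0.4, -0.3, -1.4]
opening: 0.0429
d [-0.92  0.1  -0.37] rot [0.003 0.002 0.003] pos [ 0.5356 -0.1482  0.0783] [1.798e+02 1.000e-01 1.754e+02] F [-0.4 -0.3 -1.4] open 0.0429 t 10.95
```

```bash

python3 -m pendant '[[[0,0.06,-0.3,0,0,0.003,20],[0,0,0,0,0,0,20]]]'
python3 to.py 0.5448 -0.148 0.082 175.2
python3 -m pendant '[[[-0.5,0,0,0,0,0,20],[-0.5,0,0,0,0,0,20]]]'
python3 to.py 0.5548 -0.1489 0.082 175.2
```

```text
time: 11.12
ee_pos: [0.5358, -0.1475, 0.0818]
tcp_rot: [179.8, 0.2, 175.2]
wrist_force: [0.0, -0.2, -2.3]
opening: 0.0427
d [-0.9   0.03 -0.02] rot [ 0.003  0.003 -0.   ] pos [ 0.5358 -0.1475  0.0818] [179.8   0.2 175.2] F [ 0.  -0.2 -2.3] open 0.0427 t 11.12
time: 11.28
ee_pos: [0.5462, -0.1484, 0.0828]
tcp_rot: [179.8, 0.2, 175.2]
wrist_force: [0.3, -0.3, -2.0]
opening: 0.0429
d [-0.86  0.02  0.09] rot [ 0.003  0.004 -0.001] pos [ 0.5462 -0.1484  0.0828] [179.8   0.2 175.2] F [ 0.3 -0.3 -2. ] open 0.0429 t 11.28
```

```bash

python3 -m pendant '[[[-0.7,0,0.08,0,0,0,20],[-0.7,0,0,0,0,0,20],[0,0,0,0,0,0,20]]]'
python3 to.py 0.5947 -0.1522 0.082 175.2
```

```text
time: 11.53
ee_pos: [0.5632, -0.1498, 0.0825]
tcp_rot: [179.8, 0.4, 175.2]
wrist_force: [-0.4, -0.4, -2.1]
opening: 0.0428
d [-3.15  0.02  0.07] rot [ 0.003  0.006 -0.   ] pos [ 0.5632 -0.1498  0.0825] [179.8   0.4 175.2] F [-0.4 -0.4 -2.1] open 0.0428 t 11.53
```

It is past the stop point of the tight sleeve with no force, so it fits. Continuing home.

```bash

python3 -m pendant '[[[-0.7,0,0.05,0,-0.004,0,20],[-0.7,0,0.02,0,0,0,20],[-0.5,0,0,0,0,0,20]]]'
python3 to.py 0.5947 -0.1522 0.082 175.2
```

```text
time: 11.78
ee_pos: [0.5838, -0.1514, 0.0815]
tcp_rot: [179.8, 0.6, 175.2]
wrist_force: [-0.2, 0.3, -0.8]
opening: 0.0426
d [-1.1   0.02 -0.04] rot [ 0.003  0.01  -0.   ] pos [ 0.5838 -0.1514  0.0815] [179.8   0.6 175.2] F [-0.2  0.3 -0.8] open 0.0426 t 11.78
```

```bash

python3 -m pendant '[[[-0.5,0,0,0,-0.008,0,20],[-0.4,0,0,0,0,0,20]]]'
python3 to.py 0.5947 -0.1522 0.082 175.2
python3 -m pendant '[[[-0.3,0,0,0,0,0,20],[-0.3,0,0,0,0,0,20]]]'
python3 to.py 0.5947 -0.1522 0.082 175.2
```

```text
time: 11.95
ee_pos: [0.5936, -0.1522, 0.0812]
tcp_rot: [179.8, 1.0, 175.2]
wrist_force: [-30.5, 1.7, 8.7]
opening: 0.0429
d [-0.11  0.01 -0.08] rot [ 0.003  0.017 -0.   ] pos [ 0.5936 -0.1522  0.0812] [179.8   1.  175.2] F [-30.5   1.7   8.7] open 0.0429 t 11.95
time: 12.12
ee_pos: [0.5931, -0.1521, 0.0804]
tcp_rot: [179.8, 0.1, 175.1]
wrist_force: [-20.8, 2.3, 11.9]
opening: 0.0425
d [-0.16  0.01 -0.15] rot [ 0.003  0.002 -0.001] pos [ 0.5931 -0.1521  0.0804] [1.798e+02 1.000e-01 1.751e+02] F [-20.8   2.3  11.9] open 0.0425 t 12.12
```

Contact at the collar with 20–30 N, at the expected home position. Drawing off.

```bash

python3 -m pendant '[[[0,0,0,0,0,0,20],[1,0,-0.1,0,0,0,20],[1.5,0,0,0,0,0,20],[1.5,0,0,0,0,0,20]]]'
python3 to.py 0.51 -0.145 0.082 175.2
python3 -m pendant '[[[1.5,0,0,0,0,0,20],[1.5,0,0,0,0,0,20],[1.0,0,0,0,0,0,20]]]'
python3 to.py 0.51 -0.145 0.082 175.2
```

```text
time: 12.45
ee_pos: [0.5536, -0.1489, 0.0809]
tcp_rot: [179.8, -0.0, 175.2]
wrist_force: [-0.5, -0.1, -2.0]
opening: 0.0427
d [ 4.38  0.02 -0.11] rot [ 0.003 -0.    -0.001] pos [ 0.5536 -0.1489  0.0809] [179.8  -0.  175.2] F [-0.5 -0.1 -2. ] open 0.0427 t 12.45
time: 12.7
ee_pos: [0.5121, -0.1453, 0.0808]
tcp_rot: [179.8, 0.0, 175.2]
wrist_force: [-0.5, -0.5, -0.9]
opening: 0.0428
d [ 0.21  0.02 -0.12] rot [ 0.003  0.    -0.001] pos [ 0.5121 -0.1453  0.0808] [179.8   0.  175.2] F [-0.5 -0.5 -0.9] open 0.0428 t 12.7
```

```bash

python3 -c "
from h import *
for uv in [(381.5,272),(381.5,290)]: print(pix2world('top',uv,.008))"
python3 to.py 0.4694 -0.2843 0.09 181.5
python3 -m pendant '[[[0.6,-2.5,-0.2,0,0,-0.022,20],[0.6,-3,-0.2,0,0,-0.022,20],[0.6,-3,-0.2,0,0,-0.022,20],[0.6,-2.5,-0.2,0,0,-0.022,20],[0.3,-1,0,0,0,-0.022,20]]]'
python3 -m pendant '[[[0,0,0,0,0,0,20]]]'
python3 to.py 0.4694 -0.2843 0.06 181.5
```

```text
[ 0.49239589 -0.2515138   0.008     ]
[ 0.43843007 -0.25257517  0.008     ]
d [  3.08 -14.2   -0.96] rot [ 0.003  0.    -0.111] pos [ 0.5121 -0.1453  0.0808] [179.8   0.  175.2] F [-0.5 -0.5 -0.9] open 0.0428 t 12.7
time: 13.12
ee_pos: [0.4782, -0.2658, 0.09]
tcp_rot: [179.9, 0.2, -178.0]
wrist_force: [0.3, -0.1, -1.4]
opening: 0.0426
time: 13.2
ee_pos: [0.4777, -0.2679, 0.0902]
tcp_rot: [179.9, 0.2, -178.1]
wrist_force: [0.7, 0.7, -1.9]
opening: 0.0428
d [ 0.9  -1.62  3.02] rot [0.002 0.004 0.008] pos [ 0.4777 -0.2679  0.0902] [ 179.9    0.2 -178.1] F [ 0.7  0.7 -1.9] open 0.0428 t 13.2
```

```bash

python3 -m pendant '[[[0.45,-0.75,0.6,0,0,0.004,20],[0.4,-0.7,1,0,0,0.004,20],[0,-0.1,0.8,0,0,0,20],[0,0,0,0,0,0,20]]]'
python3 to.py 0.4694 -0.2838 0.032 181.5
python3 - <<'E'
from h import *
a=bot.camera("scene")[190:290,380:500]
cv2.imwrite("pics/r1.png",cv2.resize(a,None,fx=5,fy=5,interpolation=cv2.INTER_CUBIC)[:,:,::-1])
E
```

```text
time: 13.53
ee_pos: [0.4698, -0.2842, 0.0637]
tcp_rot: [179.9, 0.3, -178.7]
wrist_force: [-1.3, -0.2, -2.2]
opening: 0.0426
d [0.05 0.04 3.17] rot [ 0.002  0.004 -0.003] pos [ 0.4698 -0.2842  0.0637] [ 179.9    0.3 -178.7] F [-1.3 -0.2 -2.2] open 0.0426 t 13.53
```

View pics/r1.png

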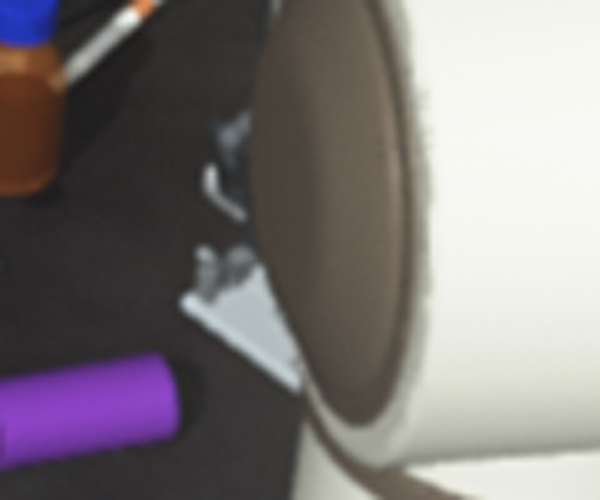

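The arm hides most of the rack: only its left base edge at crop (240,340) and a finger at (220,190) show. I'll lower by force feedback.

```bash

python3 -m pendant '[[[0,0.03,1,0,0,0,20],[0,0,1,0,0,0,20],[0,0,0.5,0,0,0,20]]]'
python3 to.py 0.4694 -0.2838 0.032 181.5
```

```text
time: 13.83
ee_pos: [0.471, -0.2827, 0.038]
tcp_rot: [179.9, 0.3, -178.6]
wrist_force: [-0.5, 0.1, -2.4]
opening: 0.0427
d [ 0.16 -0.11  0.6 ] rot [ 0.001  0.006 -0.001] pos [ 0.471  -0.2827  0.038 ] [ 179.9    0.3 -178.6] F [-0.5  0.1 -2.4] open 0.0427 t 13.83
```

```bash

python3 -m pendant '[[[0.1,-0.06,0.4,0,0.004,0,20],[0,0,0.2,0,0,0,20],[0,0,0,0,0,0,20]]]'
python3 to.py 0.4694 -0.2838 0.032 181.5
```

```text
time: 14.08
ee_pos: [0.4709, -0.2846, 0.0328]
tcp_rot: [-179.8, 0.2, -178.5]
wrist_force: [-0.8, -1.0, -0.6]
opening: 0.0428
d [0.15 0.09 0.08] rot [-0.004  0.003 -0.001] pos [ 0.4709 -0.2846  0.0328] [-179.8    0.2 -178.5] F [-0.8 -1.  -0.6] open 0.0428 t 14.08
```

```bash

python3 -m pendant '[[[0,0,0.1,0,0,0,20],[0,0,0,0,0,0,60],[0,0,0,0,0,0,100],[0,0,0,0,0,0,100],[0,0,0,0,0,0,100]]]'
python3 to.py 0.4694 -0.2838 0.032 181.5
python3 -m pendant '[[[0,0,-1,0,0,0,100],[0,0,-2.5,0,0,0,100],[0,0,-3,0,0,0,100],[0,0,-3,0,0,0,100],[0,0,-2,0,0,0,100]]]'
python3 to.py 0.467 0.077 0.15 168
```

```text
time: 14.5
ee_pos: [0.4714, -0.2843, 0.0317]
tcp_rot: [-179.8, 0.2, -178.5]
wrist_force: [-0.2, 0.5, 0.3]
opening: 0.0843
d [ 0.2   0.05 -0.03] rot [-0.004  0.004 -0.   ] pos [ 0.4714 -0.2843  0.0317] [-179.8    0.2 -178.5] F [-0.2  0.5  0.3] open 0.0843 t 14.5
time: 14.92
ee_pos: [0.4679, -0.2816, 0.147]
tcp_rot: [179.9, -0.3, -178.5]
wrist_force: [0.6, 0.1, -0.3]
opening: 0.0854
d [-0.85 35.85 -0.21] rot [ 0.002 -0.006  0.236] pos [ 0.4679 -0.2816  0.147 ] [ 179.9   -0.3 -178.5] F [ 0.6  0.1 -0.3] open 0.0854 t 14.92
```

```bash

python3 -m pendant '[[[0,0,0,0,0,0.11,100],[0,0,0,0,0,0.11,100],[0.9,3.5,0,0,0,0,100],[0.9,3.5,0,0,0,0,100],[0.9,3.5,0,0,0,0,100]]]'
python3 to.py 0.46 0.077 0.15 168
python3 -m pendant '[[[0.9,3.5,0,0,0,0,100],[0.9,3.5,0,0,0,0,100],[0,0,0,0,0,0,100]]]'
python3 to.py 0.46 0.077 0.15 168
python3 - <<'E'
from fit import *
a=bot.camera("top")[245:310,375:435]
for m in bot.masks_of("top","sleeve_a")[:4]: print(round(m["confidence"],2),m["extent"],*axis("top",m["pixels"],.05))
cv2.imwrite("pics/r2.png",cv2.resize(a,None,fx=8,fy=8,interpolation=cv2.INTER_CUBIC)[:,:,::-1])
E
```

```text
time: 15.33
ee_pos: [0.465, -0.1769, 0.1573]
tcp_rot: [-179.8, 0.4, 167.8]
wrist_force: [0.6, -0.6, 0.2]
opening: 0.0857
d [ 5.84 24.71  0.6 ] rot [-0.003  0.006 -0.003] pos [ 0.465  -0.1769  0.1573] [-179.8    0.4  167.8] F [ 0.6 -0.6  0.2] open 0.0857 t 15.33
time: 15.58
ee_pos: [0.461, -0.0975, 0.1597]
tcp_rot: [-179.9, 0.5, 167.9]
wrist_force: [-0.2, -0.5, -0.7]
opening: 0.0854
d [ 3.76 17.05  0.91] rot [-0.002  0.009 -0.001] pos [ 0.461  -0.0975  0.1597] [-179.9    0.5  167.9] F [-0.2 -0.5 -0.7] open 0.0854 t 15.58
0.84 [259.8, 263.1, 281.6, 294.2] [0.4656 0.0761] [44.747  91.5677] -12.054057136457427 (271.29412841796875, 278.32354736328125)
0.77 [387.9, 266.3, 405.0, 293.8] [ 0.471  -0.2869] [43.9769 87.2975] 1.0754165112550371 (395.5, 280.0)
```

View pics/r2.png

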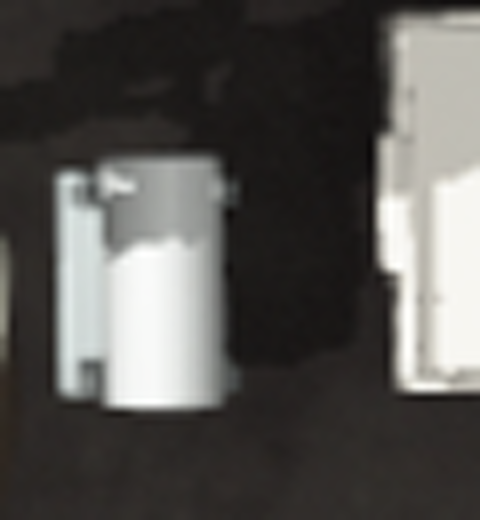

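The fitting sleeve lies squarely in the single rack at crop (165,280), parallel to the base, and its mask axis is 1°. Now the left sleeve at (0.466, 0.0765).

```bash

python3 -m pendant '[[[0.8,3.4,0.1,0,0.002,0,100],[0.8,3.4,0.2,0,0.002,0,100],[0.7,3.4,0.2,0,0.002,0,100],[0.7,3,0.2,0,0,0,100],[0.5,1.5,0,0,0,0,100]]]'
python3 -m pendant '[[[0,0,0,0,0,0,100]]]'
python3 to.py 0.4657 0.0765 0.1 168
```

```text
time: 16.1
ee_pos: [0.4605, 0.0475, 0.1535]
tcp_rot: [-179.7, 0.4, 167.1]
wrist_force: [0.4, 0.3, 0.3]
opening: 0.0855
time: 16.18
ee_pos: [0.4606, 0.0489, 0.1537]
tcp_rot: [-179.7, 0.4, 167.2]
wrist_force: [-0.8, -0.7, 0.3]
opening: 0.0851
d [0.15 2.83 5.36] rot [-0.005  0.006 -0.014] pos [0.4606 0.0489 0.1537] [-179.7    0.4  167.2] F [-0.8 -0.7  0.3] open 0.0851 t 16.18
```

```bash

python3 -m pendant '[[[0.1,1.4,1,0,0.004,-0.007,100],[0.05,1.2,1.5,0,0,-0.005,100],[0,0.2,1.5,0,0,0,100],[0,0,0.5,0,0,0,100]]]'
python3 to.py 0.4657 0.0765 0.1 168
python3 -m pendant '[[[0,0,0,0,0,0,100]]]'
python3 to.py 0.4657 0.0765 0.031 168
```

```text
time: 16.52
ee_pos: [0.4686, 0.0733, 0.1099]
tcp_rot: [-179.7, 0.4, 167.8]
wrist_force: [-1.2, -0.6, -0.6]
opening: 0.0853
d [0.36 0.25 0.99] rot [-0.004  0.007 -0.004] pos [0.4686 0.0733 0.1099] [-179.7    0.4  167.8] F [-1.2 -0.6 -0.6] open 0.0853 t 16.52
time: 16.6
ee_pos: [0.4685, 0.0721, 0.1091]
tcp_rot: [-179.7, 0.3, 167.7]
wrist_force: [-0.0, 0.7, 0.6]
opening: 0.0852
d [0.41 0.41 7.8 ] rot [-0.005  0.005 -0.005] pos [0.4685 0.0721 0.1091] [-179.7    0.3  167.7] F [-0.   0.7  0.6] open 0.0852 t 16.6
```

```bash

python3 -m pendant '[[[0.2,0.2,1.5,0,0,-0.004,100],[0.15,0.15,2,0,0.003,0,100],[0.1,0,1.5,0,0,0,100],[0,0,0.8,0,0,0,100],[0,0,0,0,0,0,100]]]'
python3 to.py 0.4657 0.0765 0.031 168
```

```text
time: 17.02
ee_pos: [0.4679, 0.0707, 0.0533]
tcp_rot: [-179.7, 0.4, 167.5]
wrist_force: [-0.8, -0.8, -0.9]
opening: 0.0854
d [0.36 0.53 2.22] rot [-0.005  0.007 -0.008] pos [0.4679 0.0707 0.0533] [-179.7    0.4  167.5] F [-0.8 -0.8 -0.9] open 0.0854 t 17.02
```

```bash

python3 -m pendant '[[[0.2,0.3,0.8,0,0.004,-0.005,100],[0.15,0.3,0.8,0,0,-0.003,100],[0,0,0.4,0,0,0,100],[0,0,0,0,0,0,100]]]'
python3 to.py 0.4657 0.0765 0.031 168
```

```text
time: 17.35
ee_pos: [0.4675, 0.0766, 0.0344]
tcp_rot: [-179.8, 0.3, 167.9]
wrist_force: [-0.5, -0.5, -0.3]
opening: 0.0854
d [ 0.17 -0.04  0.34] rot [-0.004  0.005 -0.001] pos [0.4675 0.0766 0.0344] [-179.8    0.3  167.9] F [-0.5 -0.5 -0.3] open 0.0854 t 17.35
```

```bash

python3 -m pendant '[[[0.1,0,0.25,0,0.003,0,100],[0,0,0,0,0,0,45],[0,0,0,0,0,0,45],[0,0,0,0,0,0,45]]]' 60
python3 to.py 0.4657 0.0765 0.0317 168
python3 -m pendant '[[[0,0,0,0,0,0,20],[0,0,0,0,0,0,20]]]'
python3 to.py 0.4657 0.0765 0.0317 168
```

```text
time: 17.68
ee_pos: [0.4669, 0.0771, 0.0326]
tcp_rot: [-179.8, 0.2, 168.0]
wrist_force: [0.1, -0.0, 0.3]
opening: 0.052
d [ 0.1  -0.09  0.09] rot [-0.003  0.003 -0.001] pos [0.4669 0.0771 0.0326] [-179.8    0.2  168. ] F [ 0.1 -0.   0.3] open 0.052 t 17.68
time: 17.85
ee_pos: [0.4672, 0.0778, 0.0335]
tcp_rot: [-179.9, 0.2, 168.0]
wrist_force: [-0.3, -0.8, -1.5]
opening: 0.0427
d [ 0.12 -0.16  0.18] rot [-0.002  0.004 -0.   ] pos [0.4672 0.0778 0.0335] [-179.9    0.2  168. ] F [-0.3 -0.8 -1.5] open 0.0427 t 17.85
```

```bash

python3 -m pendant '[[[0,0,-1,0,0,0,20],[0,0,-2.5,0,0,0,20],[0,0,-2.5,0,0,0,20],[0,0,-2.5,0,0,0,20],[0,0,-1,0,0,0,20]]]' 60
python3 to.py 0.47 -0.146 0.12 175.2
python3 -m pendant '[[[0.3,-2.5,0,0,0,-0.02,20],[0.2,-3.5,0,0,0,-0.03,20],[0,-3.5,0,0,0,-0.03,20],[0,-3.5,0,0,0,-0.03,20],[0,-3.5,0,0,0,-0.015,20]]]'
python3 to.py 0.52 -0.146 0.12 175.2
```

```text
time: 18.27
ee_pos: [0.4642, 0.0772, 0.1308]
tcp_rot: [-179.7, -0.1, 168.0]
wrist_force: [-0.0, -0.7, -1.2]
opening: 0.0424
d [ -5.22 -21.71   1.17] rot [-0.005 -0.003 -0.126] pos [0.4642 0.0772 0.1308] [-1.797e+02 -1.000e-01  1.680e+02] F [-0.  -0.7 -1.2] open 0.0424 t 18.27
time: 18.68
ee_pos: [0.4357, -0.085, 0.1357]
tcp_rot: [-179.8, 0.2, 176.0]
wrist_force: [0.7, -0.2, -1.7]
opening: 0.0429
d [-8.82 -5.5   1.62] rot [-0.003  0.004  0.014] pos [ 0.4357 -0.085   0.1357] [-179.8    0.2  176. ] F [ 0.7 -0.2 -1.7] open 0.0429 t 18.68
```

```bash

python3 -m pendant '[[[-1.8,-1,0.5,0,0,0.007,20],[-2.2,-1.2,1,0,0,0.005,20],[-2.2,-1.2,1,0,0,0,20],[-1.5,-0.7,1,0,0,0,20],[0,0,0,0,0,0,20]]]'
python3 to.py 0.52 -0.146 0.0835 175.2
```

```text
time: 19.1
ee_pos: [0.5103, -0.1423, 0.1008]
tcp_rot: [-179.7, 0.4, 174.9]
wrist_force: [-0.1, -0.6, -2.3]
opening: 0.0426
d [-0.99 -0.27  1.74] rot [-0.006  0.007 -0.006] pos [ 0.5103 -0.1423  0.1008] [-179.7    0.4  174.9] F [-0.1 -0.6 -2.3] open 0.0426 t 19.1
```

```bash

python3 -m pendant '[[[-0.3,-0.2,0.8,-0.003,0.005,-0.004,20],[-0.3,-0.05,0.8,0,0,0,20],[0,0,0,0,0,0,20],[0,0,0,0,0,0,20]]]'
python3 to.py 0.535 -0.1473 0.0835 175.2
```

```text
time: 19.43
ee_pos: [0.5154, -0.1454, 0.0822]
tcp_rot: [-179.9, -0.1, 175.1]
wrist_force: [-1.1, 0.0, -0.9]
opening: 0.0429
d [-1.97 -0.02 -0.13] rot [-0.002 -0.002 -0.002] pos [ 0.5154 -0.1454  0.0822] [-1.799e+02 -1.000e-01  1.751e+02] F [-1.1  0.  -0.9] open 0.0429 t 19.43
```

```bash

python3 -m pendant '[[[-0.7,0,-0.05,0,0,0,20],[-0.7,0,-0.02,0,0,0,20],[-0.2,0,0,0,0,0,20],[0,0,0,0,0,0,20]]]'
python3 to.py 0.54 -0.1477 0.0835 175.2
```

```text
time: 19.77
ee_pos: [0.5328, -0.1458, 0.0845]
tcp_rot: [-179.9, 0.0, 175.2]
wrist_force: [-0.1, -0.1, -0.7]
opening: 0.0425
d [-0.73 -0.12  0.1 ] rot [-0.002  0.    -0.   ] pos [ 0.5328 -0.1458  0.0845] [-179.9    0.   175.2] F [-0.1 -0.1 -0.7] open 0.0425 t 19.77
```

```bash

python3 -m pendant '[[[-0.4,-0.1,0.08,0,0,0,20],[-0.4,0,0,0,0,0,20],[-0.4,0,0,0,0,0,20]]]'
python3 to.py 0.545 -0.1481 0.0835 175.2
```

```text
time: 20.02
ee_pos: [0.543, -0.1486, 0.0836]
tcp_rot: [-179.7, -0.3, 175.1]
wrist_force: [-16.0, -6.1, -1.6]
opening: 0.0426
d [-0.2   0.07  0.01] rot [-0.005 -0.005 -0.002] pos [ 0.543  -0.1486  0.0836] [-179.7   -0.3  175.1] F [-16.   -6.1  -1.6] open 0.0426 t 20.02
```

```bash

python3 -m pendant '[[[-0.3,-0.03,0,0,0,0,20],[-0.35,0,0,0,0,0,20],[-0.35,0,0,0,0,0,20]]]'
python3 to.py 0.545 -0.1481 0.0835 175.2
python3 -m pendant '[[[-0.35,0,0,0,0,0,20],[-0.35,0,0,0,0,0,20]]]'
python3 to.py 0.545 -0.1481 0.0835 175.2
```

```text
time: 20.27
ee_pos: [0.5435, -0.1493, 0.0815]
tcp_rot: [-179.7, -1.5, 175.0]
wrist_force: [-19.8, 3.5, 9.2]
opening: 0.0426
d [-0.13  0.13 -0.2 ] rot [-0.005 -0.027 -0.004] pos [ 0.5435 -0.1493  0.0815] [-179.7   -1.5  175. ] F [-19.8   3.5   9.2] open 0.0426 t 20.27
time: 20.43
ee_pos: [0.5437, -0.1492, 0.0812]
tcp_rot: [-179.7, -2.4, 174.9]
wrist_force: [-21.9, 2.4, 10.5]
opening: 0.0423
d [-0.11  0.12 -0.23] rot [-0.004 -0.042 -0.004] pos [ 0.5437 -0.1492  0.0812] [-179.7   -2.4  174.9] F [-21.9   2.4  10.5] open 0.0423 t 20.43
```

It stopped at the taper with about 20 N and went no further, so this is the tight one. Drawing off and taking it to the tray.

```bash

python3 -m pendant '[[[1,0,0,0,0,0,20],[1.5,0,0,0,-0.02,0,20],[1.5,0,-0.5,0,-0.02,0,20],[0.5,0,-1.5,0,0,0,20],[0,0,-2,0,0,-0.02,20]]]'
python3 to.py 0.497 -0.457 0.13 181.6
python3 -m pendant '[[[0,-2,-0.5,0,0,-0.02,20],[0,-3.5,-0.5,0,0,-0.02,20],[0,-3.5,-0.2,0,0,-0.02,20],[0,-3.5,0,0,0,-0.02,20],[0,-3.5,0,0,0,-0.01,20]]]'
python3 to.py 0.497 -0.457 0.13 181.6
```

```text
time: 20.85
ee_pos: [0.4957, -0.1444, 0.1192]
tcp_rot: [-179.9, -0.6, 176.1]
wrist_force: [0.2, 0.1, -0.9]
opening: 0.0427
d [ -2.26 -31.18  -1.03] rot [-0.002 -0.01  -0.096] pos [ 0.4957 -0.1444  0.1192] [-179.9   -0.6  176.1] F [ 0.2  0.1 -0.9] open 0.0427 t 20.85
time: 21.27
ee_pos: [0.4954, -0.3051, 0.1395]
tcp_rot: [-179.8, -0.0, -177.9]
wrist_force: [1.3, 0.3, -1.5]
opening: 0.0427
d [  0.39 -15.18   1.01] rot [-0.004 -0.     0.008] pos [ 0.4954 -0.3051  0.1395] [-179.8   -0.  -177.9] F [ 1.3  0.3 -1.5] open 0.0427 t 21.27
```

```bash

python3 -m pendant '[[[0.1,-3.3,0.2,0,0,0,20],[0.1,-3.5,0.4,0,0,0,20],[0,-3.5,0.8,0,0,0,20],[0,-2.5,1,0,0,0,20],[0,-0.5,1,0,0,0,20]]]'
python3 -m pendant '[[[0,0,1,0,0,0,20],[0,0,0.5,0,0,0,20]]]'
python3 to.py 0.497 -0.457 0.011 181.6
```

```text
time: 21.68
ee_pos: [0.4989, -0.4519, 0.1077]
tcp_rot: [-179.5, 0.3, -178.1]
wrist_force: [0.3, 0.1, -1.7]
opening: 0.0425
time: 21.85
ee_pos: [0.4983, -0.4533, 0.0894]
tcp_rot: [-179.6, 0.2, -178.2]
wrist_force: [-0.1, 0.7, -2.1]
opening: 0.0427
d [ 0.17 -0.31  7.84] rot [-0.008  0.004  0.003] pos [ 0.4983 -0.4533  0.0894] [-179.6    0.2 -178.2] F [-0.1  0.7 -2.1] open 0.0427 t 21.85
```

```bash

python3 -m pendant '[[[0,-0.1,1.5,0,0,0,20],[0,0,2,0,0,0,20],[0,0,1.5,0,0,0,20],[0,0,0.8,0,0,0,20]]]'
python3 to.py 0.497 -0.457 0.011 181.6
python3 -m pendant '[[[0,0,0,0,0,0,20]]]'
python3 to.py 0.497 -0.457 0.011 181.6
```

```text
time: 22.18
ee_pos: [0.5, -0.4499, 0.03]
tcp_rot: [-179.6, 0.3, -178.0]
wrist_force: [-0.7, 0.3, -1.0]
opening: 0.0424
d [ 0.33 -0.69  1.9 ] rot [-0.007  0.005  0.006] pos [ 0.5    -0.4499  0.03  ] [-179.6    0.3 -178. ] F [-0.7  0.3 -1. ] open 0.0424 t 22.18
time: 22.27
ee_pos: [0.4996, -0.4478, 0.0281]
tcp_rot: [-179.7, 0.2, -178.0]
wrist_force: [-0.4, -0.0, -2.2]
opening: 0.043
d [ 0.3  -0.9   1.71] rot [-0.005  0.003  0.008] pos [ 0.4996 -0.4478  0.0281] [-179.7    0.2 -178. ] F [-0.4 -0.  -2.2] open 0.043 t 22.27
```

```bash

python3 -m pendant '[[[0,-0.5,0.6,0,0,0,20],[0,-0.4,0.5,0,0,0,20],[0,0,0.3,0,0,0,20],[0,0,0,0,0,0,20]]]'
python3 to.py 0.497 -0.457 0.011 181.6
```

```text
time: 22.6
ee_pos: [0.5016, -0.4563, 0.0158]
tcp_rot: [-179.6, 0.3, -177.8]
wrist_force: [-0.0, -0.1, -1.8]
opening: 0.0426
d [ 0.47 -0.05  0.48] rot [-0.007  0.005  0.01 ] pos [ 0.5016 -0.4563  0.0158] [-179.6    0.3 -177.8] F [-0.  -0.1 -1.8] open 0.0426 t 22.6
```

```bash

python3 -m pendant '[[[0,0,0.35,0,0,0,20],[0,0,0.15,0,0,0,20],[0,0,0,0,0,0,20]]]'
python3 to.py 0.497 -0.457 0.011 181.6
```

```text
time: 22.85
ee_pos: [0.5021, -0.4571, 0.0116]
tcp_rot: [-179.5, 0.4, -177.8]
wrist_force: [0.5, -0.5, -1.6]
opening: 0.0428
d [0.51 0.03 0.06] rot [-0.008  0.006  0.01 ] pos [ 0.5021 -0.4571  0.0116] [-179.5    0.4 -177.8] F [ 0.5 -0.5 -1.6] open 0.0428 t 22.85
```

```bash

python3 -m pendant '[[[0,0,0.12,0,0,0,20],[0,0,0,0,0,0,40],[0,0,0,0,0,0,55],[0,0,0,0,0,0,70],[0,0,0,0,0,0,100]]]'
python3 -m pendant '[[[0,0,-0.5,0,0,0,100],[0,0,-2,0,0,0,100],[0,0,-3,0,0,0,100],[0,0,-3,0,0,0,100],[0,0,-3,0,0,0,100]]]'
python3 -m pendant '[[[1,2,-2,0,0,0,100],[1,3,-1,0,0,0,100],[1,3.5,0,0,0,0,100],[1,3.5,0,0,0,0,100],[0.5,2,0,0,0,0,100]]]'
python3 -m pendant '[[[0.5,3.5,0,0,0,0,100],[0.5,3.5,0,0,0,0,100],[0.5,3.5,0,0,0,0,100],[0,3,0,0,0,0,100],[0,0,0,0,0,0,100]]]'
python3 - <<'E'
from fit import *
a=bot.camera("top")[190:320,240:500]
for t in("sleeve_a",):
  for m in bot.masks_of("top",t)[:4]: print(t,round(m["confidence"],2),m["extent"],*axis("top",m["pixels"],.05),axis("top",m["pixels"],.026)[0])
cv2.imwrite("pics/end.png",cv2.resize(a,None,fx=3,fy=3,interpolation=cv2.INTER_CUBIC)[:,:,::-1])
E
```

```text
time: 23.27
ee_pos: [0.5025, -0.4576, 0.0116]
tcp_rot: [-179.4, 0.5, -177.8]
wrist_force: [0.3, 1.0, -0.3]
opening: 0.0697
time: 23.68
ee_pos: [0.4988, -0.4539, 0.1238]
tcp_rot: [-179.9, -0.1, -177.8]
wrist_force: [1.0, -0.9, 0.3]
opening: 0.0855
time: 24.1
ee_pos: [0.4495, -0.3168, 0.1647]
tcp_rot: [-179.3, 0.6, -178.1]
wrist_force: [-0.0, 0.1, 0.4]
opening: 0.085
time: 24.52
ee_pos: [0.4271, -0.1746, 0.1672]
tcp_rot: [-179.2, 1.0, -178.1]
wrist_force: [-0.1, 0.2, -0.1]
opening: 0.085
sleeve_a 0.62 [386.9, 265.3, 401.5, 294.4] [ 0.471  -0.2854] [46.9082 87.3138] 0.957023351992153 (395.0, 280.0) [ 0.4701 -0.2896]
sleeve_a 0.61 [330.1, 267.5, 360.8, 290.7] [ 0.4763 -0.1436] [48.8611 89.6258] 66.642631873019 (346.5748596191406, 276.7682800292969) [ 0.4756 -0.1453]
sleeve_a 0.28 [259.1, 262.0, 319.8, 300.9] [0.4624 0.027 ] [ 87.469  164.7259] 78.00192612898937 (288.0631103515625, 279.9072265625) [0.4614 0.0283]
```

View pics/end.png

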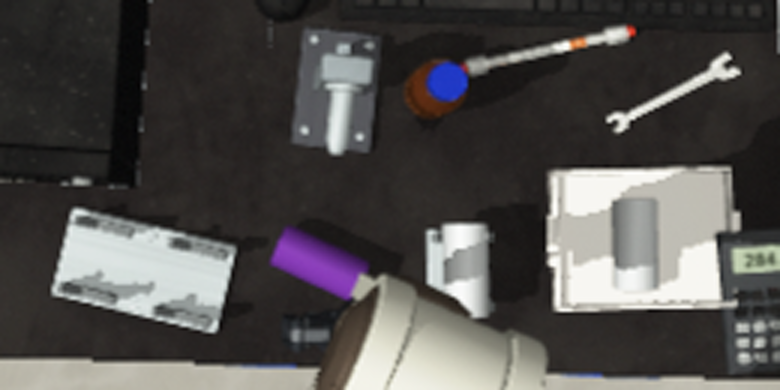

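The fitting sleeve lies square in the single rack at crop (465,270). The tight one lies flat near the tray's middle at (635,245). The double rack is empty, and the amber jar hasn't moved. The robot is clear, so I'm handing in.

```bash
python3 -c "
from h import *
print(pix2world('top',(451.7,271.7),.026)); print(bot.get_obs()['qd'].round(1)); print(bot.job_done())"
```

```text
[ 0.49955343 -0.45816302  0.026     ]
[-2.   1.9  0.9 -0.6 -0.2 -0.8]
the job is handed in; nothing more can be done
None
```

Both sleeves are gauged and put away, and the job was handed in about 25 s into the run. It returned no verdict.

- **Right sleeve (fits):** it slid on freely and met the collar with 20–30 N at the expected home position. It now lies in the single rack's saddle, axis within about 1–2° of it. My last measurement put its centre at about (0.471, -0.285), against my estimate of (0.469, -0.284) for the seat.
- **Left sleeve (tight):** it stopped at the tapered tip with about 20 N and would not go further. It now lies flat in the white tray at about (0.500, -0.458), with the tray's middle at about (0.506, -0.469).

**Checks that disagreed or were weak:**
- The first try with the fitting sleeve touched the tip about 4 mm too high (about 10 N). I backed off and realigned before pushing on.
- My first close on the right sleeve drifted upward, so I reopened and gripped again.
- In the last picture the network missed the sleeve in the tray, so I read its position from the image myself.
- I only checked the amber jar in the last picture. The clear jar and the measuring cylinder were outside it, though the arm never came near them.

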